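Open the vacuum filter unit of a probe microscope

ROBOT

A 6-joint arm with a two-finger parallel gripper is mounted at the origin on the work surface. World frame = base frame: x ahead of the robot, y to its left, z up, the work surface at z = 0. Lengths are in mm, angles in rad, forces in N, time in s.
With the tool pointing down it reaches from about 350 to 875 mm from the base axis. Payload 4.2 kg.
Tool frame: the origin (TCP) lies at the very end of the fingers, on their centre line; the grasp point (between the pads) lies 19 mm behind it; z points along the fingers, y is the direction in which the jaws open and shut (so a half turn about z gives the same grasp; the last joint's range is limited). The gripper opens to 85 mm and grips with 20 to 120 N. Pads are 22 mm wide; open, the fingers measure 114 mm over their backs; the gripper's body (76 mm by 85 mm) begins 54 mm behind the grasp point. The pads swing forward as they close: fully open they stand 13 mm farther back than shut.
Start: joints at [-0.884, 0.385, 0.008, 0, -1.194, -0.259], TCP at [259.306, -568.647, 231.312] pointing down, gripper open.
Joint ranges: [-3.14, 3.14], [-1.21, 2.06], [-1.07, 1.41], [-3.16, 2.05], [-2.99, -0.16], [-3.1, 3.1]. Speed limits (rad/s): [2.79, 2.79, 3.14, 3.14, 3.14, 3.14].

INTERFACE

Orientations are given as a unit quaternion [x, y, z, w].
In Python, from bench import arm, optics, job gives the robot as it stands.
- The arm moves only by the tool send_rows, never from a script. Its argument "steps" is a list that holds one entry, the list of rows, each a list of 5 numbers: the shift along the tool's x, y, z in cm, then the turn about the tool's z in rad, then the opening, from 0 (shut) to 1 (fully open). A call has 1 to 10 rows; each row shifts and turns the pose as measured when the row begins, along the tool's axes as they then stand; what a row does not reach is not made up. A row lasts 1/12 s, in which the tool goes at most 41.7 mm and 7.16 degrees, less where a joint would pass 70% of its speed; a pose out of reach is approached as far as the arm can. A call with a gripper value outside its range is refused whole. The fingers move at their own pace and stop on an object; the grip force is fixed at half the most. Time passes only in rows, so rows that do not move let the fingers close. It gives the time, the measured TCP pose, the force and the opening at its end, in the units of the state.
- arm.read_state(): the state, without advancing time (a new reading comes with each control period).
- optics.get_image(name): name is "scene" or "top" or "wrist"; returns (picture, depth): 400x640x3 uint8, blue, green, red; 400x640 float32, mm along the optical axis (not along the pixel's ray), 0 where there is no reading.
- optics.get_calibration(name): a dict with "K" (3x3 intrinsics, pixels), "rvec" (rotation vector, rad) and "tvec" (3), from world to camera coordinates, as OpenCV has them; the wrist camera has in their place "hand_eye" (4x4, takes a point from camera to tool coordinates, whose origin is the TCP and whose axes are the flange's). Camera axes: x right, y down, z forward; pixel columns grow to the right and rows downward; lengths in mm; the calibration is good to about 2 mm. A picture is of the moment at which its call begins: read the wrist's pose just before it. get_calibration takes no time and is no camera call.
- job.job_done(): hands the job in, once; it reports no verdict.
The state is a dict: "clock": time; "joints": joint angles; "joint_vel": joint speeds; "joint_efforts": joint torques, N m; "position": TCP position; "ee_rot": TCP orientation; "contact_force": force on the tool from outside, world axes, zero at the start; "wrist_torque": the same for the moment, N m; "gripper_width": finger opening in mm.
Only numpy, scipy, OpenCV 4.12 (cv2) and the standard library are available. Lean on these libraries where they do the work, as an engineer would, in place of code of your own. Each camera call takes 0.05 s, during which the arm holds its last target. There are 200 camera calls.

TASK

Open the chuck-vacuum filter unit: with a fingertip press its orange snap tab fully in, then push the released white cover along its rails, off its seat, until it rests against the end stop. The cover is only to be pushed, never lifted or tipped, and the loose things standing around it are to be left where they are. Finish with the hand clear of everything.

Things in the scene. Friction and masses are not known exactly. Their poses are not given: they have to be found in the camera images.
- unit: Grey vacuum filter unit, fixed; x from -131 to 131 mm, y from -107 (a shoulder with the thumbscrew) to 57. Origin on the table; z up; x is the way the cover slides off. Dark deck 45 mm above the table between two bright rails (12 mm high, 8 thick, inner faces at y = -47 and 47) along its whole length. From -x, where the track is open: seat with cover, orange tab, empty shelf, end stop.
- seat (a point): Centre of the cover's seat on the deck, at unit (-70, 0, 45) mm, over the blue filter opening (66 by 62 mm) that the cover hides; the axes are the unit's.
- stop (a point): Foot of the end stop's inner face on the deck, at unit (120, 0, 45) mm: a bright metal bar across the track, 20 mm high. The axes are the unit's.
- cover: White cover, 90 x 90 x 24 mm, about 0.25 kg, loose between the rails with 2 mm play a side. Origin at its underside's centre, axes as the unit's; shut at unit (-70, 0, 45) mm, at the stop (75, 0, 45). Front and rear faces upright, 5 to 24 mm above the deck; runs on 5 mm skids, so passes over the tab only when that is in. Slides with 1 to 4 N. Three grey ribs on top near its rear (-x) end.
- tab (a joint): Orange snap tab: 0 = out, blocking the cover, 0.010 m = fully in. It moves straight down, takes about 5 N, and stays where it is pushed (no spring back).
- tab_top (a point): Centre of the orange tab's top, 40 mm (unit x) by 30 mm (unit y), flat and level; axes as the unit's. It stands 11.5 mm above the deck when out and 1.5 mm when fully in. At unit x = -3 mm; the cover's front face is 22 mm from its centre.
- thumbscrew: Loose steel thumbscrew, 24 mm across and 24 mm high, standing on the unit's shoulder. Leave alone. Origin at the underside's centre.
- spare_filter: Loose spare filter, blue and white, 66 by 62 by 12 mm, on the table by the unit. Leave alone. Origin at the underside's centre.
- objective: Loose brass objective lens, 34 mm across, 42 mm high, standing on the table beyond the end stop. Leave alone. Origin at the underside's centre.
- wafer_box: Loose round black and grey wafer box, 84 mm across, 16 mm high. Leave alone. Origin at the underside's centre.
- bottle: Loose amber bottle, 56 mm across, 110 mm high. Leave alone. Origin at the underside's centre.
- probe_box: Loose black box with a red lid, 75 by 50 by 19 mm. Leave alone. Origin at the underside's centre.
- screwdriver: Loose screwdriver, 170 mm long, lying on the table. Leave alone. Its x runs along it.
- tweezers: Loose steel tweezers, 125 mm long, 8 mm high, lying on the table. Leave alone. Their x runs along them.

How it is judged (in metres and radians):
On the way, in this order (a step that is already met when the one before it is completed fails the run):
1. the tab is pressed in while the cover is still on its seat (value of joint tab above 0.008 m and x of cover in the frame of unit below -0.06 m), for 0.2 s.
2. the cover has been pushed along to the end stop (x of cover in the frame of unit above 0.067 m and y of cover in the frame of unit between -0.006 and 0.006 m and z of cover in the frame of unit between 0.041 and 0.049 m), for 0.2 s.
At the end, for the whole second after the job is handed in: The tab is in (at least 7 of its 10 mm), and the cover lies flat and at rest between the rails, within 8 mm of the end stop, the filter opening wholly uncovered (all of step 2 and value of joint tab above 0.007 m and angle between cover's own z axis and vertical below 0.06 rad and linear speed of cover below 0.01 m/s); the robot touches nothing.
It fails at once if the cover is lifted off the deck (by more than 8 mm) or tipped (by more than 0.2 rad) (z of cover in the frame of unit above 0.053 m or angle between cover's own z axis and vertical above 0.2 rad).
It fails at once if a loose bystander is moved by more than 15 mm (distance of any of thumbscrew, spare_filter, objective, wafer_box, bottle, probe_box, screwdriver, tweezers from where it was at the start of the episode above 0.015 m).
It also fails if it takes over 38 s, if anything falls off the work surface, if the arm or the gripper's body presses on something with over 40 N, if the wrist force passes 120 N, or if a joint passes its speed limit or range.

## Working session

There is one attempt and no reset: what is moved stays moved. The work goes in short steps, Python scripts to look and compute and a tool call to move; the robot and the scene stay as the last step left them, time stands still between calls to the robot, and variables do not carry over. Pictures are saved under pics/ and viewed, about 8 in all and at most 12, crops included, and the job is handed in when it is done.

Besides the shell and the picture viewer there is one more tool, called after "Request:" as name(argument=value, ...) on one line, values as JSON. send_rows: Moves the arm, as the interface text tells. Its arguments: {"type":"object","properties":{"steps":{"type":"array","items":{"type":"array","items":{"type":"array","items":{"type":"number"}}}}},"required":["steps"]}

```bash
mkdir -p pics; cat > h.py <<'E'
import numpy as np, cv2
from bench import arm, optics, job
from scipy.spatial.transform import Rotation as R
def cal(n):
    c=optics.get_calibration(n);K=np.array(c["K"],float)
    if "rvec" in c:
        Rm=cv2.Rodrigues(np.array(c["rvec"],float))[0];t=np.array(c["tvec"],float).ravel()
        return K,Rm.T,-Rm.T@t
    s=arm.read_state();H=np.array(c["hand_eye"]);Rw=R.from_quat(s["ee_rot"]).as_matrix()
    return K,Rw@H[:3,:3],Rw@H[:3,3]+np.array(s["position"])
def plane(c,uv,z):
    K,Rc,o=c;uv=np.atleast_2d(uv).astype(float)
    d=(Rc@np.linalg.inv(K)@np.c_[uv,np.ones(len(uv))].T).T
    return o+d*((z-o[2])/d[:,2])[:,None]
def pts(c,depth):
    K,Rc,o=c;v,u=np.mgrid[:400,:640]
    p=np.stack([u,v,np.ones_like(u)],-1)@np.linalg.inv(K).T*depth[...,None]
    return p@Rc.T+o
E
python3 - <<'E'
from h import *
s=arm.read_state();print(s)
for n in("scene","top"):
    im,d=optics.get_image(n);cv2.imwrite(f"pics/{n}0.png",im);np.savez(f"pics/{n}0.npz",im=im,d=d)
    print(n,cal(n)[2])
E
```

```text
{'clock': 0.0, 'joints': array([-8.84373319e-01,  3.85554985e-01,  6.60322041e-03, -4.94219794e-04,
       -1.19397301e+00, -2.58619132e-01]), 'joint_vel': array([-3.47931070e-03,  1.40578547e-04,  4.19186944e-05, -2.77786315e-04,
       -4.56712167e-04,  4.01316389e-04]), 'joint_efforts': array([-4.87239158e-04, -3.92290485e+01,  1.88401812e+01,  4.18618530e+00,
       -4.72882530e-03,  4.77397194e-06]), 'position': array([ 259.07909938, -568.12885807,  230.21438151]), 'ee_rot': array([-2.12185297e-01,  9.77228844e-01,  1.05214109e-03, -2.79853652e-04]), 'contact_force': array([ 0.38267641, -0.04980258, -0.26898379]), 'wrist_torque': array([ 0.04050258,  0.01800823, -0.04531764]), 'gripper_width': 85.33374182138071}
scene [1212.92733272 -250.05704516  679.1901613 ]
top [ 498.05187299  -19.94430125 1116.0240386 ]
```

View pics/top0.png

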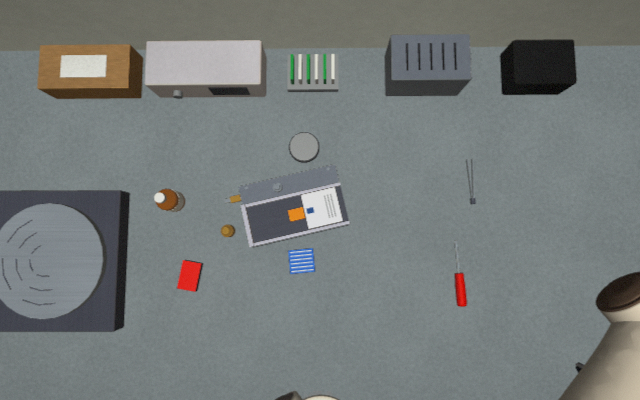

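View pics/scene0.png

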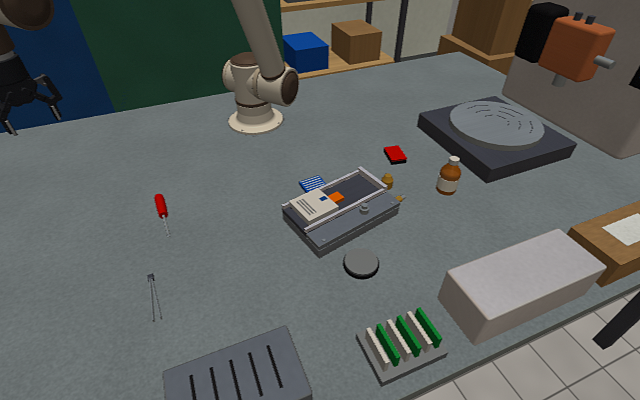

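The top view shows the cover at about (323,208), the tab at (296,214), and the end stop at (248,232). The slide direction is image-left, roughly world +y. The thumbscrew is on the far shoulder at (277,187), the spare filter near at (302,261), and the objective at (228,231).

```bash
python3 - <<'E'
from h import *
for n in("top","scene"):
    f=np.load(f"pics/{n}0.npz");im,d=f["im"],f["d"];c=cal(n);P=pts(c,d)
    hsv=cv2.cvtColor(im,cv2.COLOR_BGR2HSV)
    m=cv2.inRange(hsv,(5,170,150),(20,255,255))
    k,l,st,ce=cv2.connectedComponentsWithStats(m)
    for i in range(1,k):
        if st[i,4]>40 : print(n,"orange",st[i],ce[i],plane(c,ce[i],56.5).round(1),"depthz",np.median(P[l==i],0).round(1))
f=np.load("pics/top0.npz");im,d=f["im"],f["d"];c=cal("top");P=pts(c,d)
g=cv2.cvtColor(im,cv2.COLOR_BGR2HSV)
box=np.zeros((400,640),np.uint8);box[175:250,235:355]=255
m=((g[...,2]>165)&(g[...,1]<60)&(box>0)).astype(np.uint8)
k,l,st,ce=cv2.connectedComponentsWithStats(m)
for i in range(1,k):
    if st[i,4]>30:print("bright",st[i],ce[i])
h=P[...,2]
for z0,z1,nm in((62,76,"cover"),(40,80,"unit>40")):
    mm=((h>z0)&(h<z1)&(box>0)).astype(np.uint8)
    q=P[mm>0][:,:2].astype(np.float32); r=cv2.minAreaRect(q);print(nm,len(q),r,np.median(P[mm>0],0).round(1))
big=cv2.resize(im[160:280,215:365],None,fx=5,fy=5,interpolation=cv2.INTER_CUBIC);cv2.imwrite("pics/topc.png",big)
E
```

```text
top orange [288 207  17  14 176] [296.04545455 213.71022727] [[566.6  62.7  56.5]] depthz [565.9  62.9  55.5]
scene orange [557  18  58  16 173] [586.06936416  25.36416185] [[-192.9 1907.1   56.5]] depthz [469.1 887.7 348.3]
scene orange [328 192  16  10  93] [335.49462366 196.27956989] [[564.7  63.3  56.5]] depthz [563.6  63.3  55.2]
bright [ 246  183   97   46 1440] [316.32777778 205.05902778]
bright [241 205 108  42 415] [280.34457831 230.0313253 ]
cover 1473 ((579.669921875, 78.51841735839844), (139.3437957763672, 246.35665893554688), 13.524686813354492) [577.5   6.   68.9]
unit>40 5948 ((591.4578857421875, 73.09796905517578), (162.17967224121094, 262.17578125), 12.962136268615723) [585.1  79.5  47.3]
```

View pics/topc.png

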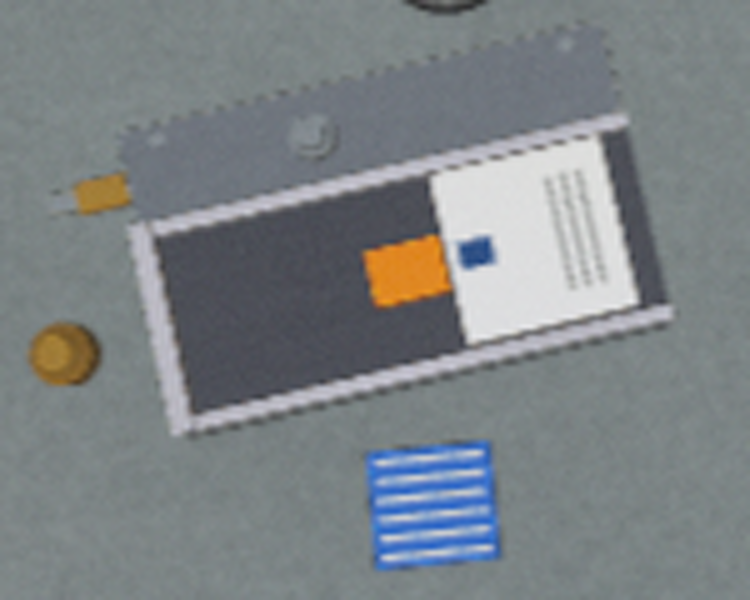

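Request:
send_rows(steps=[[[-2.7,2.25,0,0,0],[-2.7,2.25,0,0,0],[-2.7,2.25,0,0,0],[-2.7,2.25,0,0,0],[-2.7,2.25,0,0,0],[-2.7,2.25,0,0,0],[-2.7,2.25,0,0,0],[-2.7,2.25,0,0,0],[-2.7,2.25,0,0,0],[-2.7,2.25,0,0,0]]])

```text
clock: 0.93
position: [412.9, -242.6, 224.1]
ee_rot: [-0.205, 0.979, 0.005, -0.004]
contact_force: [0.8, -0.3, -0.6]
gripper_width: 0.0
```

Request:
send_rows(steps=[[[-2.7,2.25,0,0,0],[-2.7,2.25,0,0,0],[-2.7,2.25,0,0,0],[-2.7,2.25,0,0,0],[-2.7,2.25,0,0,0],[-2.7,2.25,0,0,0],[-2.7,2.25,0,0,0],[-2.7,2.25,0,0,0],[-2.7,2.25,0,0,0],[0,0,0,-0.12,0]]])

```text
clock: 1.77
position: [557.3, 61.7, 222.4]
ee_rot: [-0.267, 0.964, 0.006, -0.005]
contact_force: [0.3, -0.2, 0.2]
gripper_width: -0.3
```

Request:
send_rows(steps=[[[0,0,0,-0.12,0],[0,0,0,-0.12,0],[0,0,0,-0.12,0],[0,0,0,-0.12,0],[0,0,0,-0.12,0],[0,0,0,-0.12,0],[0,0,0,-0.12,0],[0,0,0,-0.12,0],[0,0,0,-0.12,0],[0,0,0,-0.12,0]]])

```text
clock: 2.6
position: [554.8, 65.7, 215.4]
ee_rot: [0.78, -0.625, -0.013, 0.006]
contact_force: [0.7, -0.4, 0.5]
gripper_width: 0.0
```

```bash
cat > st.py <<'E'
from h import *
A=np.radians(103.)
O=np.array([566.,66.5]);ux=np.array([np.cos(A),np.sin(A)]);uy=np.array([-ux[1],ux[0]])
def unit(p): q=np.asarray(p)[...,:2]-O; return np.stack([q@ux,q@uy],-1)
def report():
    s=arm.read_state();x=R.from_quat(s["ee_rot"]).as_matrix()
    print("t",round(s["clock"],2),"pos",s["position"].round(1),"unit",unit(s["position"]).round(1),"toolx yaw",np.degrees(np.arctan2(x[1,0],x[0,0])).round(1),"tilt",x[:2,2].round(3),"F",s["contact_force"].round(1),"w",round(s["gripper_width"],1),"q",s["joints"].round(2))
E
python3 - <<'E'
from st import *
report()
c=cal("wrist");im,d=optics.get_image("wrist");cv2.imwrite("pics/w1.png",im);np.savez("pics/w1.npz",im=im,d=d,K=c[0],R=c[1],o=c[2])
E
```

```text
t 2.6 pos [554.8  65.7 215.4] unit [ 1.8 11.1] toolx yaw -77.4 tilt [-0.027  0.007] F [ 0.7 -0.4  0.5] w 0.0 q [ 0.4   0.3  -0.16 -0.02 -1.14 -0.17]
```

View pics/w1.png

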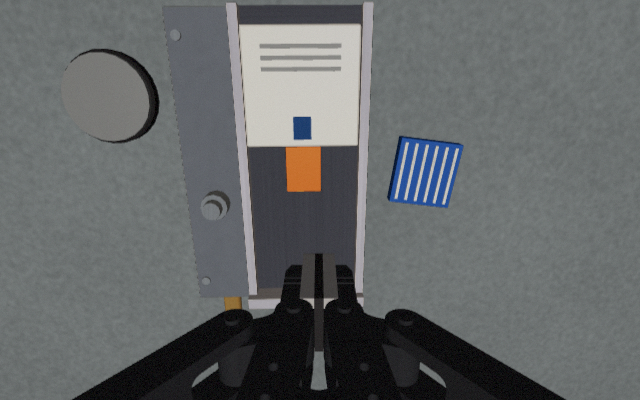

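The wrist view shows the cover from (243,25) to (360,147), the tab at (304,169), and the closed fingers at the bottom centre. I'll use this to refine the unit frame.

```bash
python3 - <<'E'
from st import *
f=np.load("pics/w1.npz");im,d=f["im"],f["d"];c=(f["K"],f["R"],f["o"]);P=pts(c,d)
hsv=cv2.cvtColor(im,cv2.COLOR_BGR2HSV)
m=cv2.inRange(hsv,(5,170,120),(20,255,255));m[:140]=0;m[195:]=0
q=np.argwhere(m)[:,::-1];W=plane(c,q,56.5)
print("tab",W.mean(0).round(1),unit(W.mean(0)),"depthz",np.median(P[m>0],0),cv2.minAreaRect(W[:,:2].astype(np.float32)))
m=((hsv[...,1]<40)&(hsv[...,2]>190)).astype(np.uint8);m[:, :238]=0;m[:,366:]=0;m[160:]=0
m=cv2.morphologyEx(m,cv2.MORPH_OPEN,np.ones((9,9)))
k,l,s,ce=cv2.connectedComponentsWithStats(m);i=1+np.argmax(s[1:,4]);print(s[i])
q=np.argwhere(l==i)[:,::-1];W=plane(c,q,69);r=cv2.minAreaRect(W[:,:2].astype(np.float32));print("cover",r,unit(r[0]),np.median(P[l==i],0))
for v,u in((220,270),(240,340)):print("deck",P[v,u])
for v,u in((10,232),(280,251),(10,368),(280,361)):
    print("rail",P[v,u].round(1),plane(c,(u,v),57).round(1))
E
```

```text
tab [564.4  59.6  56.5] [-6.33341852  3.08844782] depthz [564.46575302  59.48890477  56.02156474] ((564.4322509765625, 60.34453201293945), (29.243654251098633, 38.88261795043945), 12.758607864379883)
[  241    26   119   120 10642]
cover ((579.5216674804688, -4.910072326660156), (86.90510559082031, 86.6833724975586), 13.10488510131836) [-72.62155016   2.88866304] [580.93144491  -2.56429752  69.56478644]
deck [584.0760607  117.32893818  44.74262895]
deck [515.2236102  123.39172721  45.36116672]
rail [641.2 -47.8  56.3] [[641.  -47.7  57. ]]
rail [590.4 175.9  57.9] [[590.5 176.5  57. ]]
rail [542.2 -70.1  58.1] [[542.1 -70.3  57. ]]
rail [487.9 154.5  57.9] [[487.7 155.1  57. ]]
```

Request:
send_rows(steps=[[[0.2,-0.4,3,0,0],[0.1,-0.4,3,0,0],[0,0,3,0,0],[0,0,2.5,0,0],[0,0,1.5,0,0],[0,0,0,0,0]]])

```text
clock: 3.15
position: [561.2, 65.7, 81.5]
ee_rot: [0.777, -0.63, -0.011, 0.004]
contact_force: [-0.1, 0.2, -0.2]
gripper_width: 0.0
```

```bash
sed -i 's/566.,66.5/564.3,64./' st.py; python3 -c "from st import *;report()"
```

```text
t 3.15 pos [561.2  65.7  81.5] unit [2.3 2.6] toolx yaw -78.1 tilt [-0.022  0.009] F [-0.1  0.2 -0.2] w 0.0 q [ 0.39  0.45 -0.31 -0.02 -0.83 -0.17]
```

Request:
send_rows(steps=[[[0.1,-0.2,1,0.015,0],[0,-0.1,0.7,0,0],[0,0,0.4,0,0],[0,0,0.3,0,0],[0,0,0.3,0,0],[0,0,0.3,0,0]]])

```text
clock: 3.65
position: [566.1, 66.0, 52.6]
ee_rot: [0.77, -0.637, -0.01, 0.002]
contact_force: [-2.8, -0.9, 4.3]
gripper_width: -0.4
```

Request:
send_rows(steps=[[[0,0.1,0.3,0,0],[0,0,0.3,0,0],[0,0,0.3,0,0],[0,0,0.2,0,0]]])

```text
clock: 3.98
position: [566.2, 66.0, 46.4]
ee_rot: [0.771, -0.637, -0.008, 0.001]
contact_force: [-7.4, 0.9, 20.4]
gripper_width: 0.1
```

Request:
send_rows(steps=[[[0,0,0.1,0,0],[0,0,0,0,0],[0,0,-2,0,0],[0,0,-2.5,0,0],[0,0,-1.5,0,0],[0,0,0,0,0]]])

```text
clock: 4.48
position: [566.6, 65.7, 106.3]
ee_rot: [0.771, -0.637, -0.008, 0.001]
contact_force: [0.5, 0.2, 1.0]
gripper_width: 0.3
```

```bash
python3 - <<'E'
from st import *
report()
c=cal("wrist");im,d=optics.get_image("wrist");cv2.imwrite("pics/w2.png",im);P=pts(c,d)
hsv=cv2.cvtColor(im,cv2.COLOR_BGR2HSV)
m=cv2.inRange(hsv,(5,170,120),(20,255,255))
k,l,s,ce=cv2.connectedComponentsWithStats(m)
for i in range(1,k):
    if s[i,4]>100: q=np.median(P[l==i],0);print(s[i],q.round(1),unit(q))
E
```

```text
t 4.48 pos [566.6  65.7 106.3] unit [ 1.2 -2.6] toolx yaw -79.1 tilt [-0.014  0.01 ] F [0.5 0.2 1. ] w 0.3 q [ 0.39  0.42 -0.28 -0.02 -0.88 -0.19]
[ 295  189   51   56 2651] [564.2  61.6  47. ] [-2.35325163  0.68476119]
```

View pics/w2.png

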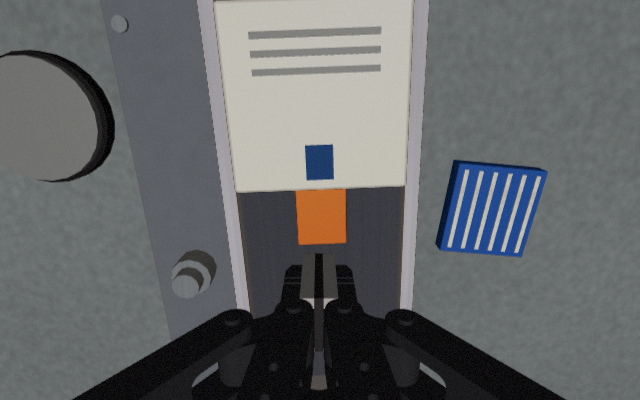

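The tab now sits at (320,217) with its top at z≈47 mm, about 9–10 mm lower than before, and the cover is unmoved. Next I go over the cover to its rear.

Request:
send_rows(steps=[[[0,0.2,-0.5,-0.037,0],[3.4,0,0,0,0],[3.4,0,0,0,0],[3.4,0,0,0,0],[3.4,0,0,0,0],[0.6,0,0,0,0],[0,0,0,0,0]]])

```text
clock: 5.12
position: [594.2, -76.0, 97.7]
ee_rot: [0.784, -0.621, -0.013, 0.003]
contact_force: [0.0, -0.9, 0.7]
gripper_width: 0.2
```

```bash
python3 -c "from st import *;report()"
```

```text
t 5.12 pos [594.2 -76.   97.7] unit [-143.2    2.4] toolx yaw -76.8 tilt [-0.025  0.011] F [ 0.  -0.9  0.7] w 0.2 q [ 0.14  0.48 -0.2  -0.02 -0.91  0.11]
```

Request:
send_rows(steps=[[[0,-0.2,2,0,0],[0,0,1.5,0,0],[0,0,0.8,0,0],[-0.3,0,0,0,0],[-0.3,0,0,0,0],[-0.3,0,0,0,0],[-0.3,0,0,0,0]]])

```text
clock: 5.7
position: [590.1, -59.6, 49.3]
ee_rot: [0.784, -0.621, -0.015, 0.005]
contact_force: [0.2, -0.5, -1.0]
gripper_width: -0.2
```

```bash
python3 -c "from st import *;report()"
```

```text
t 5.7 pos [590.1 -59.6  49.3] unit [-126.3    2.7] toolx yaw -76.8 tilt [-0.03   0.012] F [ 0.2 -0.5 -1. ] w -0.2 q [ 0.16  0.53 -0.26 -0.02 -0.81  0.08]
```

Request:
send_rows(steps=[[[0.2,-0.1,-0.6,0,0],[0,-0.1,0,0,0],[-0.4,0,0,0,0],[-0.5,0,0,0,0],[-0.5,0,0,0,0]]])

```text
clock: 6.12
position: [591.4, -46.0, 59.2]
ee_rot: [0.784, -0.62, -0.013, 0.003]
contact_force: [1.2, -0.9, -0.7]
gripper_width: -0.0
```

```bash
python3 -c "from st import *;report()"
```

```text
t 6.12 pos [591.4 -46.   59.2] unit [-113.3   -1.6] toolx yaw -76.7 tilt [-0.023  0.012] F [ 1.2 -0.9 -0.7] w -0.0 q [ 0.19  0.51 -0.25 -0.02 -0.82  0.06]
```

Request:
send_rows(steps=[[[-0.7,0.1,0.3,0,0],[-0.8,0,0,0,0],[-0.8,0,0,0,0],[-0.8,0,0,0,0],[-0.8,0,0,0,0]]])

```text
clock: 6.53
position: [580.6, -5.5, 57.3]
ee_rot: [0.784, -0.62, -0.012, 0.003]
contact_force: [0.5, -1.7, -0.9]
gripper_width: -0.3
```

```bash
python3 - <<'E'
from st import *
report()
im,d=optics.get_image("top");P=pts(cal("top"),d);hsv=cv2.cvtColor(im,cv2.COLOR_BGR2HSV)
cv2.imwrite("pics/t2.png",cv2.resize(im[160:280,215:365],None,fx=5,fy=5))
E
```

```text
t 6.53 pos [580.6  -5.5  57.3] unit [-71.4  -0.3] toolx yaw -76.7 tilt [-0.022  0.011] F [ 0.5 -1.7 -0.9] w -0.3 q [ 0.26  0.5  -0.29 -0.02 -0.8  -0.01]
```

View pics/t2.png

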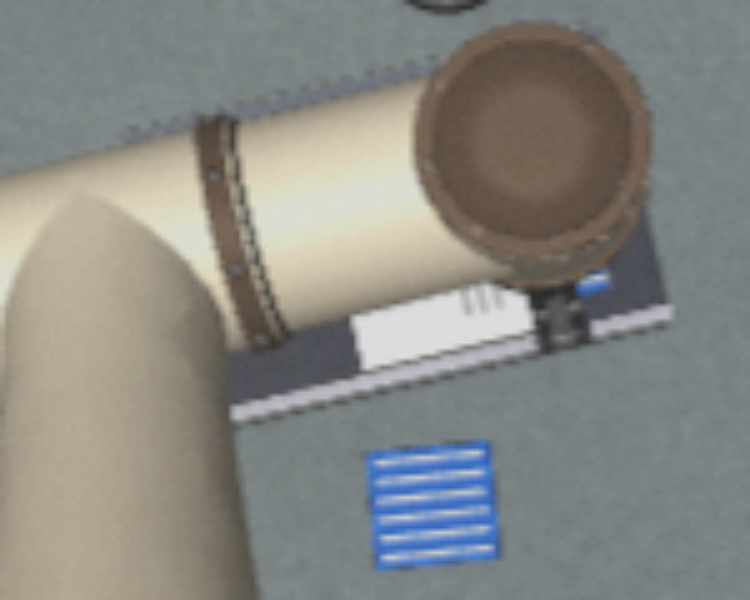

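The cover is sliding: its front-left corner is now at (355,320) in the crop, it is straight in the rails, and the blue opening shows behind it. I'll keep pushing, with about 90 mm to go.

Request:
send_rows(steps=[[[-0.8,0,0,0,0],[-0.8,0,0,0,0],[-0.8,0,0,0,0],[-0.8,0,0,0,0],[-0.8,0,0,0,0],[-0.8,0,0,0,0],[-0.8,0,0,0,0],[-0.8,0,0,0,0]]])

```text
clock: 7.25
position: [562.9, 64.5, 57.5]
ee_rot: [0.784, -0.62, -0.013, 0.003]
contact_force: [0.4, -1.5, -0.8]
gripper_width: -0.1
```

```bash
python3 -c "from st import *;report()"
```

```text
t 7.25 pos [562.9  64.5  57.5] unit [0.8 1.2] toolx yaw -76.7 tilt [-0.025  0.011] F [ 0.4 -1.5 -0.8] w -0.1 q [ 0.39  0.48 -0.32 -0.03 -0.79 -0.14]
```

Request:
send_rows(steps=[[[-0.4,-0.05,0.1,0,0],[-0.4,0,0,0,0],[-0.4,0,0,0,0],[-0.3,0,0,0,0],[-0.3,0,0,0,0]]])

```text
clock: 7.67
position: [558.8, 82.8, 57.3]
ee_rot: [0.785, -0.619, -0.012, 0.005]
contact_force: [7.4, -22.9, -1.4]
gripper_width: -0.1
```

The force rose to 23 N at unit x≈19.6, where the stop was predicted. I'll back off, rise, and check.

Request:
send_rows(steps=[[[0.5,0,0,0,0],[1,0,0,0,0],[1,0,-0.5,0,0],[0,0,-3,0,0],[0,0,-3.5,0,0],[0,0,-3.5,0,0],[3,0,-3,0,0],[3,0,-3,0,0],[3,0,0,0,0],[0,0,0,0,0]]])

```text
clock: 8.5
position: [590.8, -36.1, 228.1]
ee_rot: [0.785, -0.619, -0.012, 0.005]
contact_force: [0.0, 0.1, -0.9]
gripper_width: 0.3
```

```bash
python3 - <<'E'
from st import *
report()
c=cal("wrist");im,d=optics.get_image("wrist");cv2.imwrite("pics/w3.png",im);P=pts(c,d)
im2,_=optics.get_image("scene");cv2.imwrite("pics/s3.png",cv2.resize(im2[130:290,260:480],None,fx=3.5,fy=3.5))
h=cv2.cvtColor(im,cv2.COLOR_BGR2HSV);m=cv2.inRange(h,(5,170,120),(20,255,255))
U=unit(P);w=(h[...,1]<40)&(h[...,2]>170)&(abs(U[...,1])<44)&(abs(P[...,2]-69)<4)
if w.sum():
    q=P[w];print("cover n",len(q),cv2.minAreaRect(U[w].astype(np.float32)),"z",np.percentile(q[:,2],[5,50,95]))
k,l,s,ce=cv2.connectedComponentsWithStats(m)
for i in range(1,k):
    if s[i,4]>100: q=np.median(P[l==i],0);print("or",s[i],q.round(1),unit(q))
E
```

```text
t 8.5 pos [590.8 -36.1 228.1] unit [-103.5   -3.3] toolx yaw -76.5 tilt [-0.025  0.006] F [ 0.   0.1 -0.9] w 0.3 q [ 0.21  0.34 -0.06 -0.01 -1.19  0.03]
cover n 181 ((105.28919219970703, 2.965686798095703), (45.80058670043945, 14.075047492980957), 1.846015214920044) z [65.32865074 69.08719949 70.23353624]
or [302 249  30  11 136] [568.8  42.8  46.5] [-21.68252137   0.35313495]
```

View pics/w3.png

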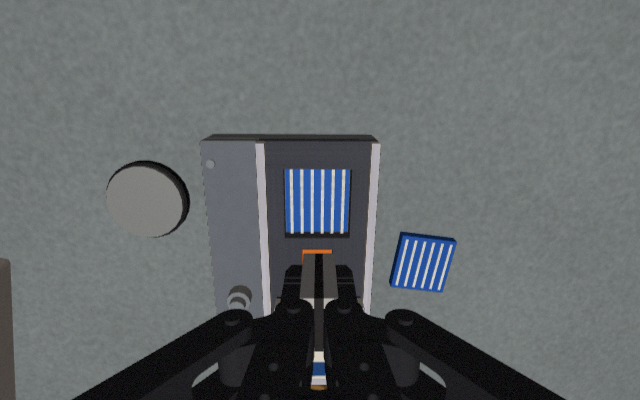

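View pics/s3.png

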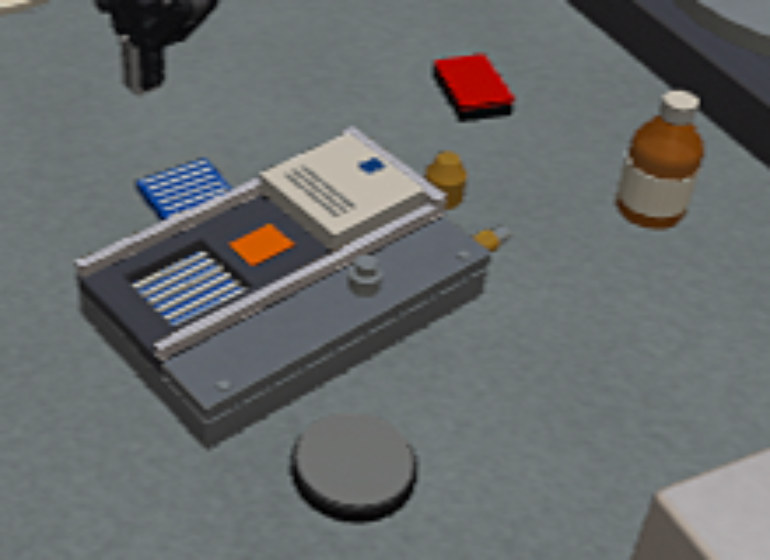

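The filter opening is fully uncovered. The cover lies flat against the stop, the tab is flush, the bystanders are unmoved, and the hand is high and clear.

```bash
python3 -c "from bench import job;print(job.job_done())"
```

```text
the job is handed in; nothing more can be done
None
```

The filter unit is open, and I handed the job in at about 8.6 s of the 38 s allowed. No verdict was reported.

- **Tab:** I pressed it in with the closed fingertips until it bottomed out at about 20 N. Its top dropped from about z = 56 to 46.5–47 mm, roughly 9–10 mm of its 10 mm travel.
- **Cover:** I pushed it low on its rear face along the rails until it met the end stop, where the force rose to about 23 N. The tool was then at unit x of about 19.6 mm, against a predicted 19.
- **Last check:** the final scene picture shows the cover flat between the rails at the stop and the filter opening fully uncovered. The bystanders in view look unmoved; the screwdriver and tweezers were outside that crop, but the hand never went low near them. The hand was about 160 mm above the cover's top, with wrist force near zero.
- **Disagreements:** the camera estimates of the unit's position differed by 2–4 mm, so I averaged them. In the last wrist picture the fingers hid most of the cover. Its end position therefore rests on the contact force and the scene view, not on a full measurement.

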